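# Tip a standing carton onto the parcel scale and press it home

### The arm

A 6-joint arm with a two-finger parallel gripper is mounted at the origin on the work surface. World frame = base frame: x ahead of the robot, y to its left, z up, the work surface at z = 0. Lengths are in mm, angles in rad, forces in N, time in s.
With the tool pointing down it reaches from about 425 to 925 mm from the base axis. Payload 12.5 kg.
Tool frame: the origin (TCP) lies on the front face of the gripper's body, between the roots of the fingers; the fingertips stand 73 mm ahead of it and the grasp point (between the pads) lies 54 mm ahead of it; z points along the fingers, y is the direction in which the jaws open and shut (so a half turn about z gives the same grasp; the last joint's range is limited). The gripper opens to 85 mm and grips with 20 to 120 N. Pads are 22 mm wide; open, the fingers measure 114 mm over their backs; the gripper's body (76 mm by 85 mm) begins 54 mm behind the grasp point. The pads swing forward as they close: fully open they stand 13 mm farther back than shut.
Start: joints at [1.239, 0.491, 1.559, -0, 1.092, -0.106], TCP at [139.907, 609.149, 303.927] pointing down, gripper open.
Joint ranges: [-3.1, 3.1], [-0.84, 2.19], [0.05, 2.79], [-1.13, 4.28], [0.06, 2.93], [-2.69, 2.69]. Speed limits (rad/s): [2.22, 2.22, 2.79, 3.14, 3.14, 3.14].

### API

Orientations are given as a rotation vector (axis times angle).
In Python, from station import robot gives the robot as it stands.
- The arm moves only by the tool carry_out, never from a script. Its argument "series" is one flat list of numbers, 7 for each row, row after row: the turn, a rotation vector about the world's x, y, z in rad, then the shift along the world's x, y, z in mm, then the closure, from 0 (fully open) to 1 (shut). In form: [wx, wy, wz, x, y, z, jaw, wx, wy, wz, x, y, z, jaw, ...]. A call has 1 to 20 rows; each row shifts and turns the pose as measured when the row begins; what a row does not reach is not made up. A row lasts 1/10 s, in which the tool goes at most 50 mm and 8.59 degrees, less where a joint would pass 70% of its speed; a pose out of reach is approached as far as the arm can. A call is refused whole if a number of a shift passes 50 or a number of a turn 0.15, either way. A call with a gripper value outside its range is refused whole. The fingers move at their own pace and stop on an object; "squeeze" is the grip in N (left out, the last holds). Time passes only in rows, so rows that do not move let the fingers close. It gives the time, the measured TCP pose, the force and the opening at its end, in the units of the state.
- robot.sense(): the state, without advancing time (a new reading comes with each control period).
- robot.get_image(name): name is "scene" or "top" or "wrist"; returns (picture, depth): 480x640x3 uint8, red, green, blue; 480x640 float32, mm along the optical axis (not along the pixel's ray), 0 where there is no reading.
- robot.get_calibration(name): a dict with "fx", "fy", "cx", "cy" (pixels), "distortion" ([k1, k2, p1, p2, k3] as OpenCV has them; the pictures are not rectified), "world_to_cam" (4x4, takes a point from world to camera coordinates). Camera axes: x right, y up, looking along -z (the intrinsics and any distortion apply to the point x, -y, -z); pixel columns grow to the right and rows downward; lengths in mm; the calibration is good to about 2 mm. A picture is of the moment at which its call begins: read the wrist's pose just before it. get_calibration takes no time and is no camera call; for the wrist camera it gives the pose at the moment of the call.
- robot.close_job(): hands the job in, once; it reports no verdict.
Trained networks look in the newest picture that a camera, given by its name, has taken for a name from the list of things; names that differ only in an ending like _2 or _b are one class to them, and where a whole thing is asked for, a point or a joint stands for the part that bears it (a point fixed in the world has none). Each returns a list of dicts, best first, with "confidence" (0 to 1); they miss things now and then, are a little off and sometimes report something else, mostly with a low value. They report only what shows in the picture. A call takes as long as a camera call. They do not tell look-alikes from the thing itself.
- robot.masks_of(camera, query): "mask" (480x640 bool, what is visible of it) and "bbox" ([left, top, right, bottom] in pixels, round what is visible of it).
The state is a dict: "time": time; "joints": joint angles; "qvel": joint speeds; "joint_efforts": joint torques, N m; "ee_pos": TCP position; "eef_rot": TCP orientation; "force": force on the tool from outside, world axes, zero at the start; "ft_torque": the same for the moment, N m; "opening": finger opening in mm.
Only numpy, scipy, OpenCV 4.12 (cv2) and the standard library are available. Lean on these libraries where they do the work, as an engineer would, in place of code of your own. Each camera call takes 0.05 s, during which the arm holds its last target.

### The job

Slide the standing dark-blue carton, still upright, until its side is flat and square against the yellow front edge of the low parcel scale, then push it high up so that it tips over that edge and lies on its side on the scale deck. Push it along the deck until its lid end is flush against the steel fence and keep pressing it there with about 12 N for a second, then let go; never push on the carton with more than 25 N, and leave everything else where it is.

Things in the scene. Friction and masses are not known exactly. Their poses are not given: they have to be found in the camera images.
- carton: dark-blue rigid carton, 80 (x) by 100 (y) by 110 mm tall (z), about 0.75 kg; too wide to grip. Stands 30 to 70 mm short of the scale's yellow edge, up to 15 degrees askew, its x roughly along the scale's x. Origin: centre of its underside, z towards its lid. Friction on bench and deck 0.45 to 0.75: it slides when pushed low, but may topple short of the edge if pushed above half its height
- carton_top (a point): centre of the carton's lid, 110 mm above its origin along the carton's z
- scale: slim parcel scale, fixed to the bench: flat deck 200 (x) by 180 (y) mm, top 12 mm above the bench. Origin: centre of its underside on the bench; its x points from the yellow edge (x = -100 mm) along the deck to the fence, z up. Nothing but the fence stands on the deck
- deck_edge (a point): middle of the yellow front edge (painted on the upright face and 10 mm onto the top), at deck top height, 12 mm above the bench; axes as the scale's. This is the low stop: the carton tips about this line, going over by itself past 45 to 50 degrees. Its pushed side rises as it tips, and fingertips drag on it: pushing straight ahead can jam, following the arc about this line does not
- fence: rigid upright steel fence across the far end of the deck, 10 mm thick, 160 mm wide, rising from the deck to 62 mm above the bench; it is fixed. Origin and axes as the scale's
- fence_face (a point): middle of the fence's face that looks at the yellow edge, 190 mm from that edge along the scale's x, 42 mm above the bench; axes as the scale's. Carton lying and home: its lid lies on this face, its underside 80 mm from the yellow edge, its upper side 92 mm above the bench
- small_carton: bystander: navy carton 60 x 50 x 45 mm standing 35 mm or more beside the deck, origin at the centre of its underside
- coupling: bystander: upright steel pipe coupling, 48 mm across, 35 mm tall, beside the deck on the same side as the small carton, origin at the centre of its underside
- yellow_box: bystander: yellow box 50 x 100 x 40 mm, origin at the centre of its underside
- spray_can: bystander: standing spray can 52 mm across, 160 mm tall, origin at the centre of its underside
- screwdriver: bystander: screwdriver lying on the bench
- flange: bystander: dark steel flange 84 mm across, 32 mm tall, origin at the centre of its underside
There are look-alikes about, which are no part of the job. Leave any purple or turquoise look-alike of the carton alone.

How it is judged:
By the outcome, as a careful person would: the job done as asked, in the order asked, and still so for the second after the job is handed in, with the robot touching nothing.
It also fails if it takes over 64 s, if anything falls off the work surface, if the arm or the gripper's body presses on something with over 40 N, if the wrist force passes 120 N, or if a joint passes its speed limit or range.

## Working session

There is one attempt and no reset: what is moved stays moved. The work goes in short steps, Python scripts to look and compute and a tool call to move; the robot and the scene stay as the last step left them, time stands still between calls to the robot, and variables do not carry over. Pictures are saved under pics/ and viewed, and the job is handed in when it is done.

Besides the shell and the picture viewer there is one more tool, called after "Emit:" as name(argument=value, ...) on one line, values as JSON. carry_out: Moves the arm, as the interface text tells. Its arguments: {"type":"object","properties":{"series":{"type":"array","items":{"type":"number"}},"squeeze":{"type":"number"}},"required":["series"]}

```bash
ls; mkdir -p pics
cat > h.py <<'E'
import numpy as np,cv2
from station import robot
def cal(n):
    return robot.get_calibration(n)
def unproj(c,us,vs,ds):
    K=np.array([[c['fx'],0,c['cx']],[0,c['fy'],c['cy']],[0,0,1]],float)
    p=np.stack([us,vs],-1).astype(np.float64).reshape(-1,1,2)
    n=cv2.undistortPoints(p,K,np.array(c['distortion'],float)).reshape(-1,2)
    d=np.asarray(ds,float).reshape(-1)
    P=np.stack([n[:,0]*d,-n[:,1]*d,-d,np.ones_like(d)],0)
    return (np.linalg.inv(np.array(c['world_to_cam']))@P)[:3].T
def proj(c,P):
    P=np.atleast_2d(P); q=(np.array(c['world_to_cam'])@np.c_[P,np.ones(len(P))].T)[:3].T
    K=np.array([[c['fx'],0,c['cx']],[0,c['fy'],c['cy']],[0,0,1]],float)
    q=q*[1,-1,-1]
    return cv2.projectPoints(q.reshape(-1,1,3),np.zeros(3),np.zeros(3),K,np.array(c['distortion'],float))[0].reshape(-1,2)
def cloud(c,depth):
    v,u=np.mgrid[0:480,0:640]
    P=unproj(c,u.ravel(),v.ravel(),depth.ravel()).reshape(480,640,3)
    P[depth<=0]=np.nan
    return P
def save(n,im): cv2.imwrite('pics/'+n,cv2.cvtColor(im,cv2.COLOR_RGB2BGR))
E
python3 - <<'E'
from h import *
s=robot.sense()
print({k:np.round(v,3) for k,v in s.items()})
for n in ['scene','top']:
    im,d=robot.get_image(n); save(n+'0.png',im); np.savez('pics/'+n+'0.npz',im=im,d=d)
    c=cal(n); print(n,np.round(np.linalg.inv(c['world_to_cam']),3),c['fx'],c['distortion'])
for q in ['carton','scale','fence']:
  for r in robot.masks_of('top',q): print(q,r['bbox'],round(r['confidence'],2))
E
```

```text
pics
{'time': np.float64(0.0), 'joints': array([ 1.239,  0.492,  1.559, -0.   ,  1.092, -0.106]), 'qvel': array([ 0.   , -0.   , -0.001, -0.001, -0.   ,  0.   ]), 'joint_efforts': array([ 2.0000e-03, -6.1846e+01, -2.6159e+01, -0.0000e+00,  4.0000e-03,
       -0.0000e+00]), 'ee_pos': array([139.857, 609.002, 303.314]), 'eef_rot': array([-3.540e-01, -3.121e+00,  2.000e-03]), 'force': array([-0.165, -0.769,  0.252]), 'ft_torque': array([ 0.009,  0.016, -0.028]), 'opening': np.float64(85.057)}
scene [[-8.580000e-01 -4.030000e-01  3.180000e-01  9.463590e+02]
 [ 5.130000e-01 -6.740000e-01  5.320000e-01  6.794080e+02]
 [-1.000000e-03  6.190000e-01  7.850000e-01  1.073094e+03]
 [ 0.000000e+00  0.000000e+00  0.000000e+00  1.000000e+00]] 437.30540848058484 [-0.10679386  0.          0.          0.          0.        ]
top [[-1.100000e-02  9.890000e-01 -1.500000e-01  3.713260e+02]
 [-1.000000e+00 -1.300000e-02 -1.200000e-02 -1.139000e+01]
 [-1.300000e-02  1.500000e-01  9.890000e-01  1.243775e+03]
 [ 0.000000e+00  0.000000e+00  0.000000e+00  1.000000e+00]] 493.2738719409713 [0.00852381 0.         0.         0.         0.        ]
carton [342.9, 182.7, 390.9, 241.9] 0.74
carton [360.8, 256.1, 412.7, 309.0] 0.73
carton [469.1, 280.1, 542.4, 321.0] 0.72
carton [109.1, 187.2, 151.7, 219.7] 0.71
carton [287.5, 295.1, 339.5, 351.4] 0.55
scale [240.5, 194.6, 336.9, 272.8] 0.84
fence [240.9, 207.9, 263.5, 274.1] 0.81
```

View pics/scene0.png

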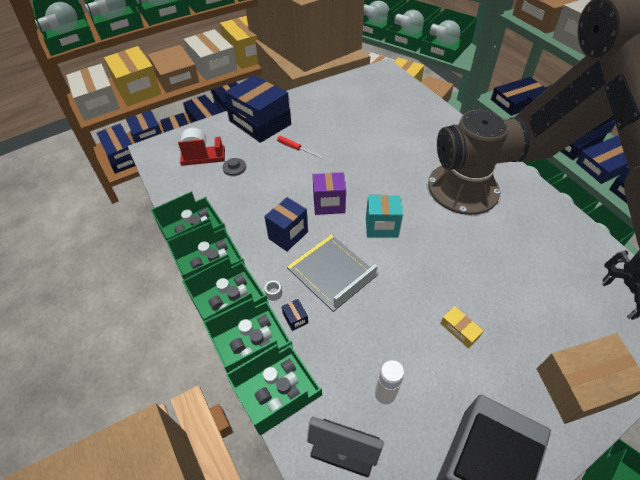

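View pics/top0.png

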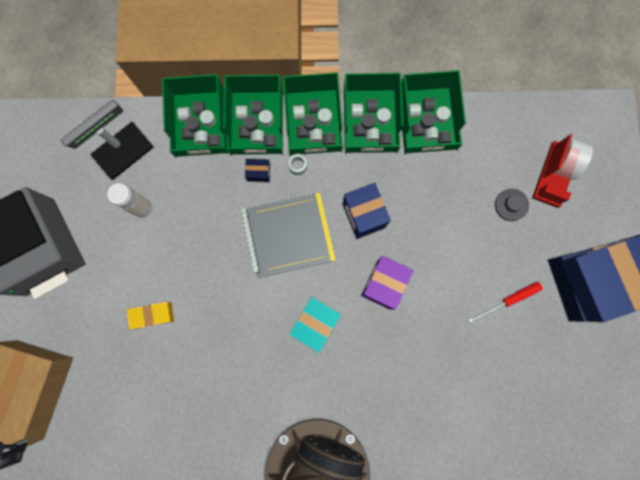

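```bash
cat > m.py <<'E'
from h import *
z=np.load('pics/top0.npz'); im,d=z['im'],z['d']; c=cal('top')
save('crop0.png',cv2.resize(im[140:360,220:440],None,fx=2.7,fy=2.7,interpolation=cv2.INTER_CUBIC))
P=cloud(c,d)
def m(cam,q):
    return robot.masks_of(cam,q)
print('bench z',np.nanmedian(P[330:380,400:480,2]))
for n in ['top','scene']:
  z=np.load(f'pics/{n}0.npz'); im,d=z['im'],z['d']; c=cal(n); P=cloud(c,d)
  hsv=cv2.cvtColor(im,cv2.COLOR_RGB2HSV)
  for q in ['carton','scale','fence','small_carton','coupling']:
    for r in m(n,q)[:5]:
      M=r['mask']; Q=P[M]; Q=Q[~np.isnan(Q[:,0])]
      if len(Q)<20: continue
      h=np.median(hsv[M],axis=0)
      zt=np.percentile(Q[:,2],90); T=Q[Q[:,2]>zt-5] if q in('carton','small_carton') else Q
      (cx,cy),(w,hh),a=cv2.minAreaRect(T[:,:2].astype(np.float32))
      print(n,q,np.round(r['bbox']),round(r['confidence'],2),'hsv',h,'z90',round(zt,1),'rect',np.round([cx,cy,w,hh,a],1),'mean',np.round(T.mean(0),1))
E
python3 m.py
```

```text
bench z -0.6579413434824346
top carton [343. 183. 391. 242.] 0.74 hsv [113. 122. 125.] z90 111.7 rect [ 617.2 -126.3   99.9   80.    20.4] mean [ 616.8 -125.8  109.7]
top carton [361. 256. 413. 309.] 0.73 hsv [139. 135. 192.] z90 111.9 rect [ 441.7 -171.1   80.    99.7   63.8] mean [ 441.5 -171.   109.8]
top carton [469. 280. 542. 321.] 0.72 hsv [  1. 217. 199.] z90 25.5 rect [ 414.1 -510.    22.3  101.1   25.1] mean [ 414.7 -510.5   23.7]
top carton [109. 187. 152. 220.] 0.71 hsv [102.   5. 140.] z90 160.5 rect [645.1 442.9  45.5  45.   87.3] mean [645.5 442.4 159.4]
top carton [288. 295. 340. 351.] 0.55 hsv [ 89. 188. 194.] z90 112.0 rect [348.3  -0.8  79.6  99.3  58. ] mean [348.   -1.  109.9]
top scale [240. 195. 337. 273.] 0.84 hsv [ 94.  15. 145.] z90 15.7 rect [572.   66.7 183.9 211.2  11.8] mean [569.2  65.3  14. ]
top fence [241. 208. 264. 274.] 0.81 hsv [ 73.   17.  179.5] z90 63.4 rect [549.9 159.2 158.8  20.   11.5] mean [547.1 154.5  50.5]
top small_carton [249. 159. 270. 184.] 0.94 hsv [113. 128.  70.] z90 47.0 rect [735.6 141.8  58.5  50.1  86.2] mean [735.4 141.8  45.
[... 934 characters left out ...]
n [ 626.  -106.8   77.8]
scene fence [336. 264. 377. 309.] 0.92 hsv [84. 16. 99.] z90 61.8 rect [540.  145.4 193.8  37.5  13.4] mean [553.8 161.2  41.9]
scene fence [263. 278. 283. 300.] 0.67 hsv [ 84.  15. 108.] z90 34.5 rect [754.3  44.8  44.4  48.    7.8] mean [754.2  46.6  21.9]
scene small_carton [282. 300. 307. 332.] 0.81 hsv [113.  97. 101.] z90 46.0 rect [737.7 146.   61.7  50.7  87. ] mean [738.  146.7  44.1]
scene small_carton [223. 158. 242. 173.] 0.4 hsv [111.  14.  97.] z90 30.1 rect [ 642.6 -499.1   38.9   38.7    2.8] mean [ 641.7 -499.1   29.9]
scene coupling [264. 278. 284. 301.] 0.71 hsv [ 84.  15. 110.] z90 34.6 rect [752.9  44.4  46.8  48.2   6.3] mean [753.1  45.9  22.8]
```

```bash
sleep 1
```

```text
(no output)
```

View pics/crop0.png

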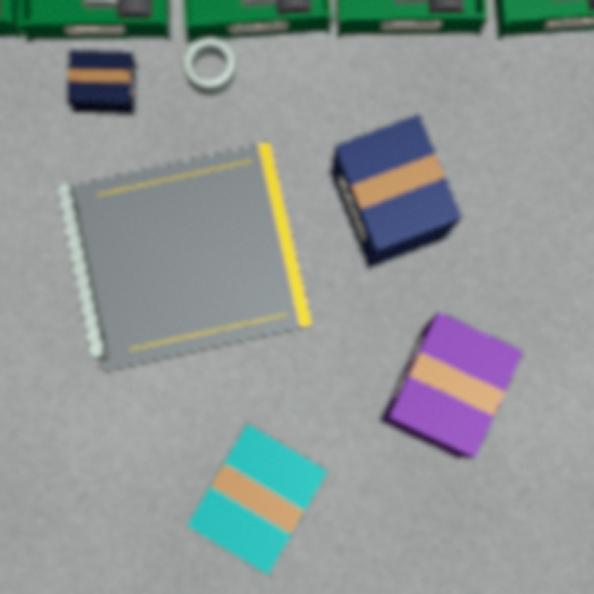

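Candidates for the carton in the top picture are dark-blue (367,210), purple (388,282) and turquoise (316,324). The small navy one at (257,170) is the bystander. The crop confirms the dark-blue one: 100x80x110 mm, short of the yellow edge at (327,228). Next I refine the scale pose.

```bash
cat > m2.py <<'E'
from h import *
from scipy.optimize import minimize
for n in ['top','scene']:
  z=np.load(f'pics/{n}0.npz'); im,d=z['im'],z['d']; c=cal(n); P=cloud(c,d)
  hsv=cv2.cvtColor(im,cv2.COLOR_RGB2HSV)
  near=(np.abs(P[...,0]-570)<160)&(np.abs(P[...,1]-50)<160)
  Y=near&(hsv[...,0]>20)&(hsv[...,0]<34)&(hsv[...,1]>110)
  Q=P[Y]; Q=Q[(Q[:,1]<10)]
  # yellow strip top pts
  r=cv2.minAreaRect(Q[:,:2].astype(np.float32)); vx,vy,x0,y0=cv2.fitLine(Q[:,:2].astype(np.float32),cv2.DIST_HUBER,0,.01,.01).ravel()
  print(n,'yellow',len(Q),np.round(r[0]+r[1]+(r[2],),1),'line yaw',np.degrees(np.arctan(vy/vx)),x0,y0,'z',np.median(Q[:,2]))
  # fence top
  F=near&(P[...,2]>54)&(P[...,2]<70)&(P[...,1]>100); Q=P[F]
  if len(Q)>10:
    r=cv2.minAreaRect(Q[:,:2].astype(np.float32)); vx,vy,x0,y0=cv2.fitLine(Q[:,:2].astype(np.float32),cv2.DIST_HUBER,0,.01,.01).ravel()
    print(n,'fence',len(Q),np.round(r[0]+r[1]+(r[2],),1),'yaw',np.degrees(np.arctan(vy/vx)),x0,y0)
  D=near&(P[...,2]>6)&(P[...,2]<20); Q=P[D]
  K=cv2.morphologyEx(D.astype(np.uint8),cv2.MORPH_OPEN,np.ones((5,5)))
  k,l,st,_=cv2.connectedComponentsWithStats(K); b=1+np.argmax(st[1:,4]); Q=P[l==b]
  r=cv2.minAreaRect(Q[:,:2].astype(np.float32)); print(n,'deck',np.round(r[0]+r[1]+(r[2],),1),np.median(Q[:,2]))
E
python3 m2.py
```

```text
top yellow 295 [589.8 -27.4 177.7  11.1  12.1] line yaw 11.999482 589.8062 -27.480167 z 11.40824282521703
top fence 288 [551.  156.6 159.7  10.4  11.9] yaw 11.764748 550.3023 155.96933
top deck [571.9  58.9 180.6 190.6  12. ] 11.275716915372413
scene yellow 157 [591.5 -24.7 174.2  14.2  12.4] line yaw 12.191476 591.0668 -24.950878 z 11.501968557004602
scene fence 220 [552.3 159.7 159.1  11.5  11.9] yaw 11.759949 554.30066 161.30518
scene deck [572.8  62.1 182.2 193.4  11.8] 11.01142881250837
```

Emit:
carry_out(series=[0,0,-0.1,38,-28,0,0.5,0,0,-0.1,38,-28,0,0.5,0,0,-0.1,38,-28,0,0.5,0,0,-0.1,38,-28,0,0.5,0,0,-0.1,38,-28,0,0.5,0,0,-0.1,38,-28,0,0.5,0,0,-0.1,38,-28,0,0.5,0,0,-0.1,38,-28,0,0.5,0,0,-0.1,38,-28,0,0.5,0,0,-0.1,38,-28,0,0.5,0,0,-0.1,38,-28,0,0.5])

```text
time: 1.85
ee_pos: [567.3, 290.3, 305.0]
eef_rot: [1.974, 2.442, 0.006]
force: [-0.0, 0.4, -0.3]
opening: 43.0
```

Emit:
carry_out(series=[0.054,0.0114,0,6.5,-46,0,0.5,0.054,0.0114,0,6.5,-46,0,0.5,0.054,0.0114,0,6.5,-46,0,0.5,0.054,0.0114,0,6.5,-46,0,0.5,0.054,0.0114,0,6.5,-46,0,0.5,0.054,0.0114,0,6.5,-46,0,0.5,0.054,0.0114,0,6.5,-46,0,0.5,0.054,0.0114,0,6.5,-46,0,0.5,0.054,0.0114,0,6.5,-46,0,0.5,0.054,0.0114,0,6.5,-46,0,0.5,0.054,0.0114,0,6.5,-46,0,0.5,0.054,0.0114,0,6.5,-46,0,0.5])

```text
time: 3.05
ee_pos: [648.9, -283.8, 306.0]
eef_rot: [-1.61, -1.982, -0.593]
force: [0.6, 0.0, 0.6]
opening: 42.6
```

```bash
cat > st.py <<'E'
from h import *
from scipy.spatial.transform import Rotation as Ro
yaw=np.radians(11.9); E=np.array([591.4,-32.8,12.]); xs=np.array([-np.sin(yaw),np.cos(yaw),0]); ys=np.array([-np.cos(yaw),-np.sin(yaw),0])
def st(L=71):
    s=robot.sense(); R=Ro.from_rotvec(s['eef_rot']).as_matrix()
    tip=s['ee_pos']+L*R[:,2]+11*R[:,0]*np.sign(R[:,0]@xs)
    f=np.array(s['force'])
    Rt=np.c_[xs,ys,[0,0,1]]
    print('t',round(float(s['time']),2),'tcp',np.round(s['ee_pos'],1),'q',np.round(s['joints'],2),'op',round(float(s['opening']),1))
    print('Rcols in scale frame\n',np.round(Rt.T@R,3))
    print('tipfront scale(x from edge,y), z:',np.round([(tip-E)@xs,(tip-E)@ys,tip[2]],1),'F scale',np.round(Rt.T@f,2))
    return s,R
if __name__=='__main__':
    s,R=st()
    yt=R[:,1]; xt=R[:,2]
    # correction to target tilt 38
    th=np.radians(38); z=np.sin(th)*xs-np.array([0,0,np.cos(th)]); y=-ys*np.sign(-R[:,1]@ys); x=np.cross(y,z)
    print('corr rotvec',np.round((Ro.from_matrix(np.c_[x,y,z])*Ro.from_matrix(R).inv()).as_rotvec(),3))
E
python3 st.py
```

```text
t 3.05 tcp [ 648.9 -283.8  306. ] q [-0.62  0.76  1.15  0.46  1.75 -0.87] op 42.6
Rcols in scale frame
 [[ 0.772 -0.007  0.635]
 [ 0.004 -1.    -0.015]
 [ 0.635  0.014 -0.772]]
tipfront scale(x from edge,y), z: [-203.9   -5.5  258.2] F scale [-0.1  -0.59  0.56]
corr rotvec [-0.027  0.009  0.006]
```

Emit:
carry_out(series=[-0.027,0.009,0.006,0,0,-45,0.5,0,0,0,0,0,-45,0.5,0,0,0,0,0,-45,0.5,0,0,0,0,0,-40,0.5,0,0,0,0,0,-20,0.5,0,0,0,0,0,-10,0.5,0,0,0,0,0,-5,0.5,0,0,0,0,0,0,0.5])

```text
time: 3.85
ee_pos: [648.0, -293.5, 89.1]
eef_rot: [-1.631, -1.994, -0.562]
force: [-0.4, 0.3, 0.0]
opening: 42.7
```

```bash
python3 st.py
python3 - <<'E'
from h import *
im,d=robot.get_image('scene'); save('scene1.png',cv2.resize(im[130:330,200:450],None,fx=3,fy=3))
im,d=robot.get_image('wrist'); save('wrist1.png',im)
E
```

```text
t 3.85 tcp [ 648.  -293.5   89.1] q [-0.63  0.98  1.27  0.44  1.42 -1.01] op 42.7
Rcols in scale frame
 [[ 0.79  -0.009  0.613]
 [-0.006 -1.    -0.008]
 [ 0.613  0.003 -0.79 ]]
tipfront scale(x from edge,y), z: [-214.5   -2.3   39.7] F scale [0.37 0.34 0.03]
corr rotvec [0.003 0.003 0.009]
```

View pics/scene1.png

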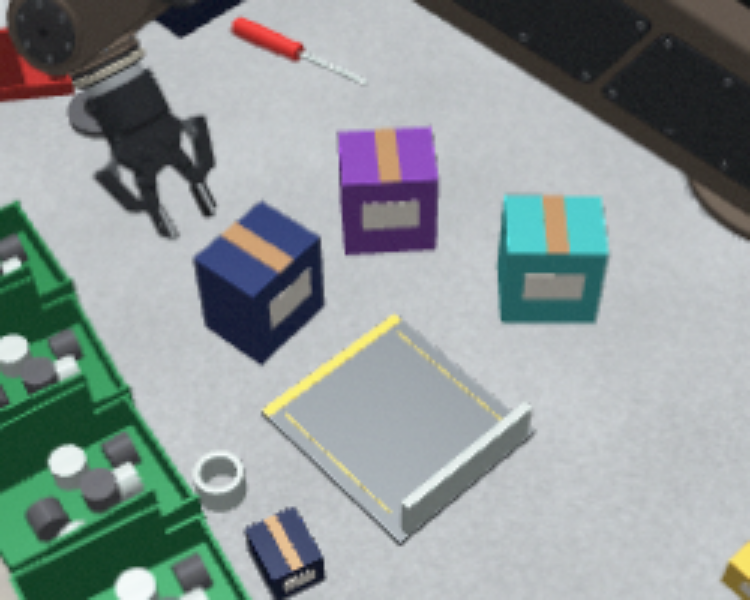

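View pics/wrist1.png

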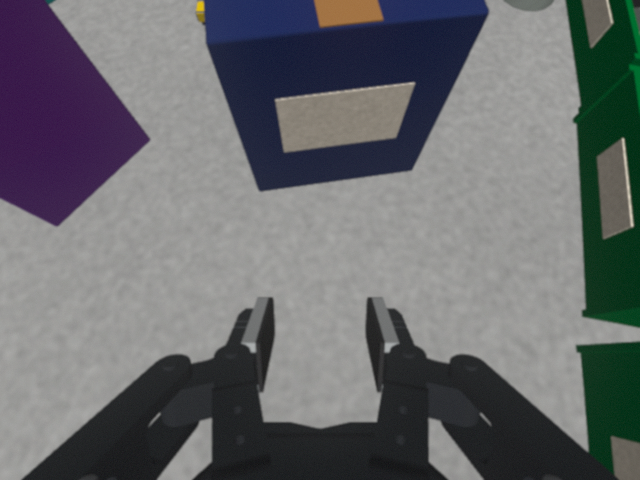

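Emit:
carry_out(series=[0,0,0.005,3,0,-8,0.5,0,0,0.004,2,0,-4,0.5,0,0,0,-3,14.7,0,0.5,0,0,0,-3,14.7,0,0.5,0,0,0,-2,9.8,0,0.5,0,0,0,-1,4.9,0,0.5,0,0,0,-1,4.9,0,0.5])

```text
time: 4.65
ee_pos: [644.8, -243.1, 81.1]
eef_rot: [-1.623, -2.009, -0.56]
force: [-0.6, 0.6, -0.2]
opening: 43.0
```

```bash
python3 st.py
```

```text
t 4.65 tcp [ 644.8 -243.1   81.1] q [-0.57  0.95  1.36  0.46  1.34 -1.01] op 43.0
Rcols in scale frame
 [[ 0.794  0.001  0.608]
 [ 0.006 -1.    -0.006]
 [ 0.608  0.009 -0.794]]
tipfront scale(x from edge,y), z: [-164.8   -9.3   31.4] F scale [ 0.74  0.49 -0.23]
corr rotvec [ 0.008  0.01  -0.001]
```

Emit:
carry_out(series=[0,0,0,-0.6,2.9,0,0.5,0,0,0,-0.6,2.9,0,0.5,0,0,0,-0.6,2.9,0,0.5,0,0,0,-0.6,2.9,0,0.5,0,0,0,-0.6,2.9,0,0.5,0,0,0,-0.6,2.9,0,0.5,0,0,0,-0.6,2.9,0,0.5,0,0,0,-0.6,2.9,0,0.5,0,0,0,-0.6,2.9,0,0.5,0,0,0,-0.6,2.9,0,0.5])

```text
time: 5.65
ee_pos: [638.5, -213.0, 81.3]
eef_rot: [-1.625, -2.011, -0.559]
force: [-0.2, -3.5, 1.1]
opening: 43.2
```

```bash
python3 st.py
```

```text
t 5.65 tcp [ 638.5 -213.    81.3] q [-0.54  0.93  1.42  0.48  1.3  -1.01] op 43.2
Rcols in scale frame
 [[ 0.795  0.001  0.606]
 [ 0.006 -1.    -0.007]
 [ 0.606  0.009 -0.795]]
tipfront scale(x from edge,y), z: [-134.3   -9.4   31.5] F scale [-3.36  0.93  1.08]
corr rotvec [ 0.01   0.012 -0.   ]
```

Emit:
carry_out(series=[0,0,0,-0.6,2.9,0,0.5,0,0,0,-0.6,2.9,0,0.5,0,0,0,-0.6,2.9,0,0.5,0,0,0,-0.6,2.9,0,0.5,0,0,0,-0.6,2.9,0,0.5,0,0,0,-0.6,2.9,0,0.5,0,0,0,-0.6,2.9,0,0.5,0,0,0,-0.6,2.9,0,0.5,0,0,0,-0.6,2.9,0,0.5,0,0,0,-0.6,2.9,0,0.5,0,0,0,-0.6,2.9,0,0.5,0,0,0,-0.4,1.5,0,0.5])

```text
time: 6.85
ee_pos: [631.2, -177.4, 81.4]
eef_rot: [-1.627, -2.012, -0.56]
force: [0.9, -3.6, -0.6]
opening: 43.1
```

```bash
python3 st.py;python3 - <<'E'
from h import *
im,d=robot.get_image('top'); save('top2.png',cv2.resize(im[140:300,220:440],None,fx=3.5,fy=3.5))
E
```

```text
t 6.85 tcp [ 631.2 -177.4   81.4] q [-0.51  0.91  1.49  0.51  1.24 -1.01] op 43.1
Rcols in scale frame
 [[ 0.797 -0.001  0.605]
 [ 0.006 -1.    -0.009]
 [ 0.605  0.011 -0.797]]
tipfront scale(x from edge,y), z: [-98.   -9.7  31.5] F scale [-3.68 -0.16 -0.55]
corr rotvec [0.012 0.013 0.001]
```

View pics/top2.png

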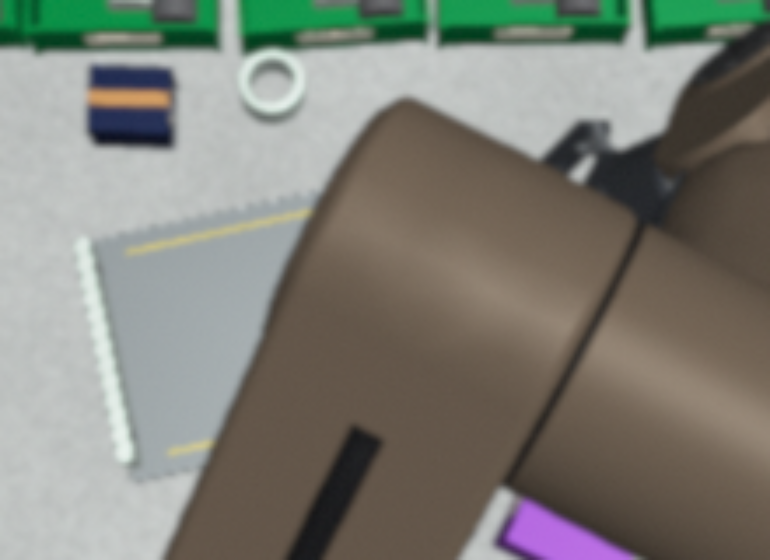

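```bash
cat > car.py <<'E'
from h import *
import sys
from st import E as ED,xs,ys
im,d=robot.get_image('scene'); c=cal('scene'); P=cloud(c,d); hsv=cv2.cvtColor(im,cv2.COLOR_RGB2HSV)
# scene-cam estimate of edge
EC=np.array([591.4+1,-32.8+1.4,12.])
X=(P-EC)@xs; Y=(P-EC)@ys; Z=P[...,2]
save(sys.argv[1],cv2.resize(im[170:320,230:400],None,fx=4,fy=4,interpolation=cv2.INTER_CUBIC))
top=(Z>103)&(Z<120)&(X>-170)&(X<60)&(np.abs(Y)<90)&(hsv[...,2]>0)
k,l,s,_=cv2.connectedComponentsWithStats(top.astype(np.uint8))
if k>1:
    b=1+np.argmax(s[1:,4]); Q=np.stack([X[l==b],Y[l==b]],-1).astype(np.float32); r=cv2.minAreaRect(Q); print('lid rect scale frame',np.round(r[0]+r[1]+(r[2],),1),len(Q),'Z',np.median(Z[l==b]))
E
python3 car.py scene3.png
```

```text
lid rect scale frame [-59.3 -13.6 102.2  84.8  89.8] 773 Z 108.94987728072238
```

View pics/scene3.png

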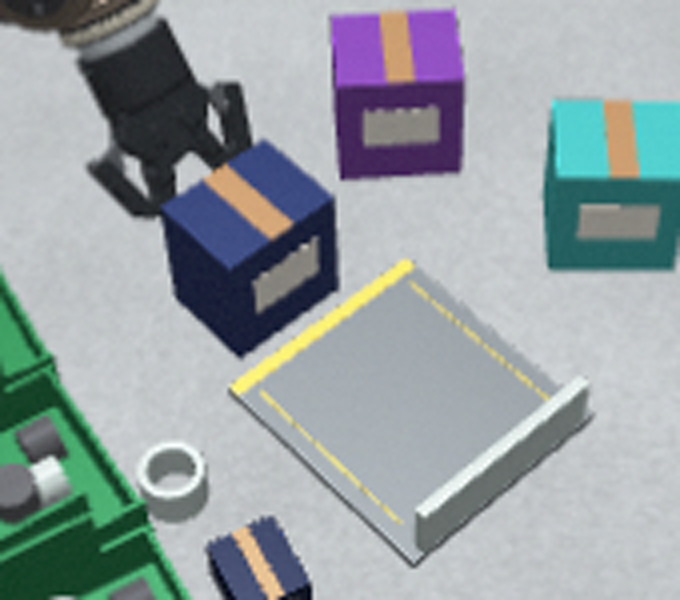

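Emit:
carry_out(series=[0,0,0,-0.4,2,0,0.5,0,0,0,-0.4,2,0,0.5,0,0,0,-0.4,2,0,0.5,0,0,0,-0.4,2,0,0.5,0,0,0,-0.4,2,0,0.5,0,0,0,-0.3,1,0,0.5,0,0,0,-0.3,1,0,0.5])

```text
time: 7.65
ee_pos: [628.5, -164.8, 81.5]
eef_rot: [-1.628, -2.012, -0.56]
force: [1.6, -3.9, -0.9]
opening: 42.4
```

```bash
python3 st.py
```

```text
t 7.65 tcp [ 628.5 -164.8   81.5] q [-0.49  0.9   1.51  0.52  1.23 -1.01] op 42.4
Rcols in scale frame
 [[ 0.797 -0.001  0.604]
 [ 0.006 -1.    -0.009]
 [ 0.604  0.011 -0.797]]
tipfront scale(x from edge,y), z: [-85.2  -9.7  31.5] F scale [-4.16 -0.8  -0.87]
corr rotvec [0.012 0.014 0.001]
```

Emit:
carry_out(series=[0,0,0,-0.2,1,0,0.5,0,0,0,-0.2,1,0,0.5,0,0,0,-0.2,1,0,0.5])

```text
time: 7.95
ee_pos: [627.9, -161.6, 81.5]
eef_rot: [-1.628, -2.012, -0.56]
force: [0.9, -4.9, -0.6]
opening: 42.8
```

```bash
python3 st.py|tail -2
```

```text
tipfront scale(x from edge,y), z: [-81.9  -9.7  31.6] F scale [-4.94  0.13 -0.62]
corr rotvec [0.012 0.014 0.001]
```

Emit:
carry_out(series=[0,0,0,-0.2,0.8,0,0.5,0,0,0,-0.2,0.8,0,0.5])

```text
time: 8.15
ee_pos: [627.4, -159.9, 81.5]
eef_rot: [-1.628, -2.012, -0.56]
force: [1.2, -2.8, -0.3]
opening: 42.5
```

```bash
python3 st.py|tail -2
```

```text
tipfront scale(x from edge,y), z: [-80.1  -9.7  31.5] F scale [-2.98 -0.64 -0.25]
corr rotvec [0.012 0.014 0.001]
```

Emit:
carry_out(series=[0,0,0,-0.2,0.8,0,0.5,0,0,0,-0.2,0.8,0,0.5])

```text
time: 8.35
ee_pos: [627.1, -158.2, 81.5]
eef_rot: [-1.628, -2.012, -0.56]
force: [1.6, -6.4, 0.0]
opening: 42.5
```

```bash
python3 st.py|tail -2
```

```text
tipfront scale(x from edge,y), z: [-78.4  -9.7  31.5] F scale [-6.62 -0.25  0.01]
corr rotvec [0.012 0.014 0.001]
```

Emit:
carry_out(series=[0,0,0,-0.1,0.7,0,0.5])

```text
time: 8.45
ee_pos: [627.2, -158.0, 81.5]
eef_rot: [-1.629, -2.014, -0.56]
force: [0.3, -10.1, 0.8]
opening: 42.9
```

```bash
python3 st.py|tail -2
```

```text
tipfront scale(x from edge,y), z: [-78.3  -9.9  31.5] F scale [-10.     1.76   0.84]
corr rotvec [0.013 0.015 0.001]
```

```bash
python3 car.py scene4.png; python3 st.py|tail -2
```

```text
lid rect scale frame [-40.  -13.5 102.6  83.6  89.7] 783 Z 109.07850800099698
tipfront scale(x from edge,y), z: [-78.3  -9.8  31.5] F scale [-7.98  0.08  0.16]
corr rotvec [0.013 0.015 0.001]
```

View pics/scene4.png

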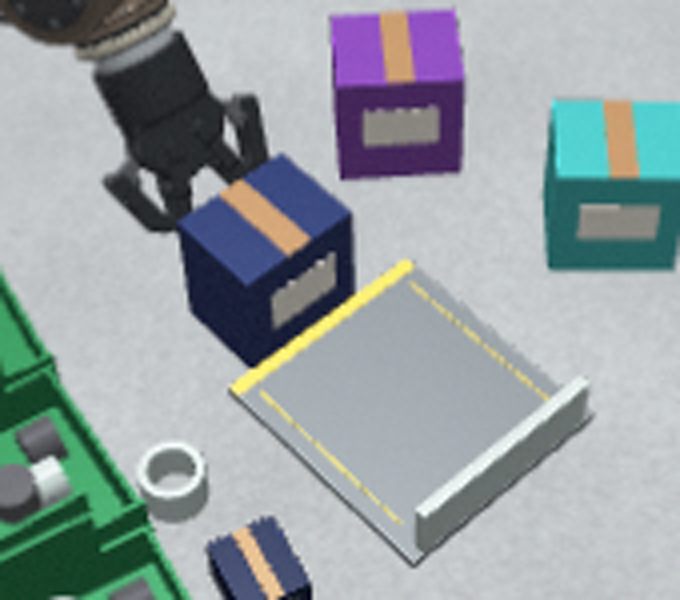

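Emit:
carry_out(series=[0,0,0,2,-5,0,0.5,0,0,0,2.5,-9,10,0.5,0,0,0,0,0,25,0.5,0,0,0,0,0,20,0.5,0,0,0,0,0,8,0.5,0,0,0,0,0,0,0.5])

```text
time: 9.1
ee_pos: [631.5, -172.8, 148.2]
eef_rot: [-1.626, -2.01, -0.56]
force: [0.1, -0.8, -0.4]
opening: 43.1
```

```bash
python3 st.py
```

```text
t 9.1 tcp [ 631.5 -172.8  148.2] q [-0.5   0.82  1.48  0.5   1.33 -0.95] op 43.1
Rcols in scale frame
 [[ 0.795 -0.     0.607]
 [ 0.005 -1.    -0.008]
 [ 0.607  0.009 -0.795]]
tipfront scale(x from edge,y), z: [-93.5 -10.8  98.4] F scale [-0.81  0.11 -0.38]
corr rotvec [0.009 0.012 0.   ]
```

Emit:
carry_out(series=[0,0,0,-1.6,6,-2,0.5,0,0,0,-0.8,4,-1,0.5,0,0,0,-0.4,2,0,0.5,0,0,0,-0.3,1.3,0,0.5,0,0,0,-0.2,1,0,0.5])

```text
time: 9.6
ee_pos: [627.5, -157.8, 142.8]
eef_rot: [-1.626, -2.008, -0.558]
force: [-0.5, -11.4, 8.1]
opening: 42.4
```

```bash
python3 st.py|tail -2
```

```text
tipfront scale(x from edge,y), z: [-78.  -10.   93.1] F scale [-11.1    2.8    8.06]
corr rotvec [0.009 0.009 0.   ]
```

Emit:
carry_out(series=[0,0,0,0,0,1.5,0.5,0,0,0,-0.1,0.5,2,0.5])

```text
time: 9.8
ee_pos: [627.5, -157.9, 145.7]
eef_rot: [-1.627, -2.009, -0.557]
force: [1.6, -1.6, -1.7]
opening: 42.7
```

```bash
python3 st.py|tail -2
```

```text
tipfront scale(x from edge,y), z: [-78.1  -9.9  95.9] F scale [-1.85 -1.21 -1.7 ]
corr rotvec [0.01  0.009 0.001]
```

Emit:
carry_out(series=[0,0,0,-0.6,2.8,2.8,0.5,0,0,0,-0.6,2.8,2.7,0.5,0,0,0,-0.6,2.8,2.6,0.5,0,0,0,-0.6,2.8,2.5,0.5])

```text
time: 10.2
ee_pos: [624.9, -146.0, 156.4]
eef_rot: [-1.627, -2.008, -0.557]
force: [0.4, -2.7, -0.4]
opening: 42.5
```

```bash
python3 st.py|tail -2;python3 car.py scene5.png
```

```text
tipfront scale(x from edge,y), z: [-65.8  -9.8 106.6] F scale [-2.72  0.18 -0.38]
corr rotvec [0.01  0.009 0.001]
lid rect scale frame [-42.9 -13.7 115.4 102.1   1.8] 909 Z 113.39540165488802
```

View pics/scene5.png

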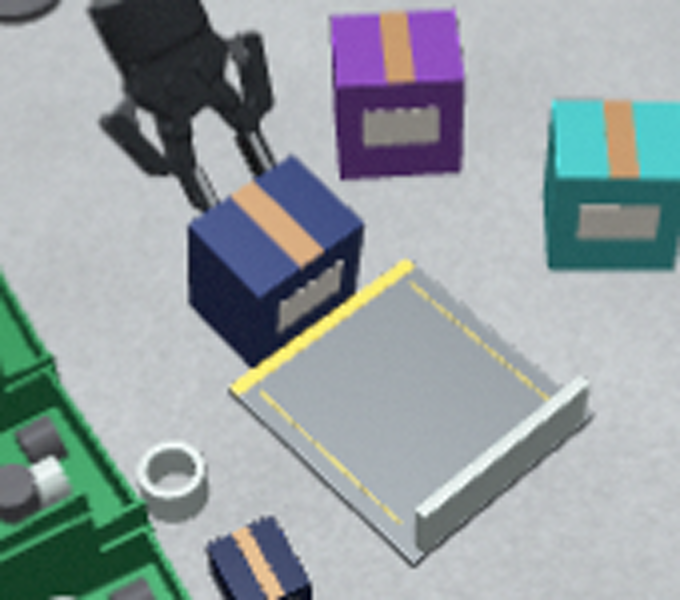

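Emit:
carry_out(series=[0,0,0,-0.9,4.5,3.1,0.5,0,0,0,-0.9,4.5,3.0,0.5,0,0,0,-0.9,4.5,2.4,0.5,0,0,0,-0.9,4.5,2.3,0.5,0,0,0,-0.9,4.6,2.0,0.5,0,0,0,-0.9,4.6,1.9,0.5])

```text
time: 10.85
ee_pos: [618.8, -115.7, 173.1]
eef_rot: [-1.626, -2.008, -0.557]
force: [0.2, -1.5, -0.0]
opening: 42.5
```

```bash
python3 st.py|tail -2
```

```text
tipfront scale(x from edge,y), z: [-34.9 -10.1 123.4] F scale [-1.55  0.15 -0.04]
corr rotvec [0.01  0.009 0.   ]
```

Emit:
carry_out(series=[0,0,0,-1,4.7,1.6,0.5,0,0,0,-1,4.7,1.4,0.5,0,0,0,-1,4.8,1.1,0.5,0,0,0,-1,4.8,0.9,0.5,0,0,0,-1,4.8,0.7,0.5,0,0,0,-1,4.8,0.5,0.5])

```text
time: 11.45
ee_pos: [612.1, -83.9, 180.1]
eef_rot: [-1.625, -2.008, -0.557]
force: [-0.3, -0.2, -0.1]
opening: 43.0
```

```bash
python3 st.py|tail -2;python3 car.py scene6.png
```

```text
tipfront scale(x from edge,y), z: [ -2.5 -10.1 130.4] F scale [-0.17  0.39 -0.09]
corr rotvec [ 0.009  0.008 -0.   ]
lid rect scale frame [  8.6 -13.6 102.8  65.8  89.2] 344 Z 111.49885922369049
```

View pics/scene6.png

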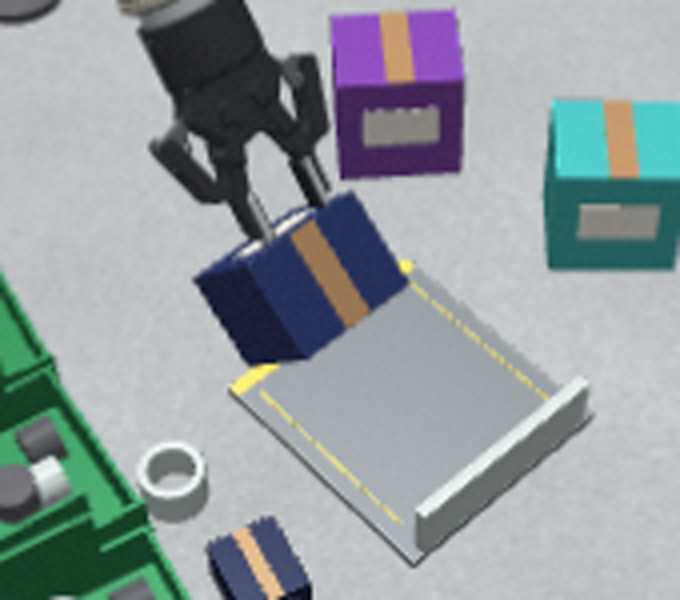

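Emit:
carry_out(series=[0,0,0,-1,4.8,0.1,0.5,0,0,0,-1,4.8,0,0.5,0,0,0,-1,4.8,-0.2,0.5,0,0,0,-1,4.8,-0.4,0.5,0,0,0,0,0,0,0.5,0,0,0,0,0,0,0.5])

```text
time: 12.1
ee_pos: [607.5, -61.9, 179.5]
eef_rot: [-1.623, -2.007, -0.557]
force: [-0.1, 0.0, 0.8]
opening: 42.5
```

```bash
python3 st.py|tail -2;python3 car.py scene7.png
```

```text
tipfront scale(x from edge,y), z: [ 20.1 -10.  129.8] F scale [0.06 0.08 0.79]
corr rotvec [ 0.008  0.008 -0.001]
lid rect scale frame [ 1.9 13.2  0.   0.   0. ] 1 Z 118.35984069676238
```

View pics/scene7.png

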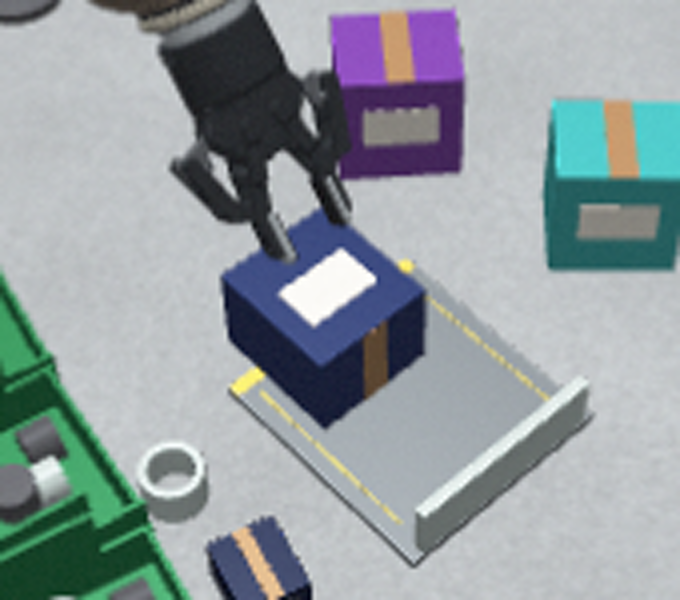

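The carton tipped over the edge and lies on the deck (upper side at about (325,290) in the crop). Now I back away, lower behind it and measure where it lies.

Emit:
carry_out(series=[0,0,0,6,-30,10,0.5,0,0,0,8,-38,0,0.5,0,0,0,6,-29,-25,0.5,0,0,0,0,0,-35,0.5,0,0,0,0,0,-20,0.5,0,0,0,0,0,0,0.5])

```text
time: 12.75
ee_pos: [628.2, -163.4, 108.5]
eef_rot: [-1.624, -2.01, -0.558]
force: [-0.3, 0.4, 0.1]
opening: 42.7
```

```bash
cat > car2.py <<'E'
from h import *
import sys
from st import xs,ys
im,d=robot.get_image('scene'); c=cal('scene'); P=cloud(c,d)
EC=np.array([591.4+1,-32.8+1.4,12.])
X=(P-EC)@xs; Y=(P-EC)@ys; Z=P[...,2]
save(sys.argv[1],cv2.resize(im[170:320,230:400],None,fx=4,fy=4,interpolation=cv2.INTER_CUBIC))
top=(Z>85)&(Z<98)&(X>-60)&(X<200)&(np.abs(Y)<90)
k,l,s,_=cv2.connectedComponentsWithStats(top.astype(np.uint8))
b=1+np.argmax(s[1:,4]); Q=np.stack([X[l==b],Y[l==b]],-1).astype(np.float32); r=cv2.minAreaRect(Q); print('upper side rect (from edge)',np.round(r[0]+r[1]+(r[2],),1),len(Q),'Z',np.median(Z[l==b]),'x range',np.percentile(Q[:,0],[1,99]))
E
python3 st.py|tail -2;python3 car2.py scene8.png
```

```text
tipfront scale(x from edge,y), z: [-83.6  -9.4  58.7] F scale [0.48 0.16 0.13]
corr rotvec [ 0.01   0.01  -0.001]
upper side rect (from edge) [ 23.6 -13.5 103.  112.3  89.2] 1123 Z 91.14692193360031 x range [-31.24629524  78.03300964]
```

View pics/scene8.png

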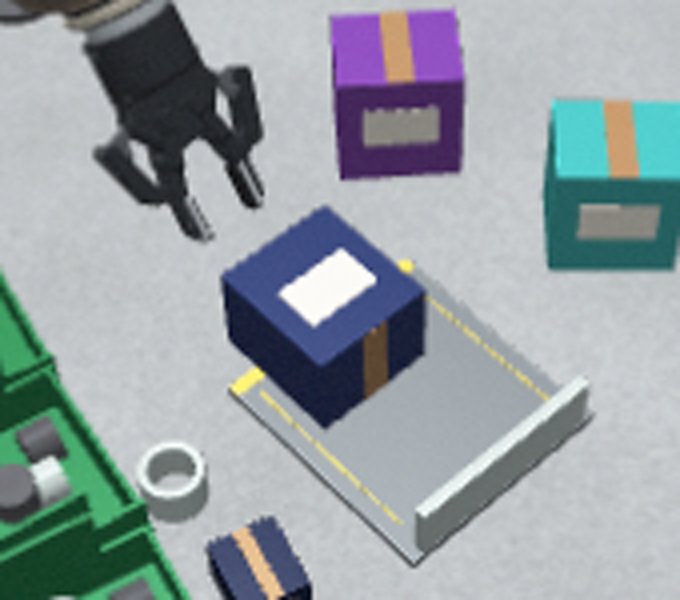

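Emit:
carry_out(series=[0.005,0.005,0,1,5,-10,0.5,0.005,0.005,0,-1,13,-6,0.5,0,0,0,-2,10,-2,0.5,0,0,0,-1,5,0,0.5,0,0,0,-0.6,3,0,0.5])

```text
time: 13.3
ee_pos: [625.6, -122.3, 94.4]
eef_rot: [-1.616, -2.003, -0.56]
force: [0.1, -0.5, 0.2]
opening: 43.0
```

```bash
python3 st.py|tail -2
```

```text
tipfront scale(x from edge,y), z: [-42.4 -15.   45.2] F scale [-0.5  -0.02  0.22]
corr rotvec [ 0.001  0.005 -0.004]
```

Emit:
carry_out(series=[0,0,0,-0.6,3,0,0.5,0,0,0,-0.6,3,0,0.5,0,0,0,-0.6,3,0,0.5,0,0,0,-0.6,3,0,0.5,0,0,0,-0.6,3,0,0.5,0,0,0,-0.6,3,0,0.5,0,0,0,-0.6,3,0,0.5,0,0,0,-0.6,3,0,0.5,0,0,0,-0.6,3,0,0.5,0,0,0,-0.6,3,0,0.5,0,0,0,-0.6,3,0,0.5,0,0,0,-0.6,3,0,0.5])

```text
time: 14.5
ee_pos: [618.8, -85.2, 95.7]
eef_rot: [-1.62, -2.007, -0.561]
force: [1.0, -3.5, -0.0]
opening: 42.4
```

```bash
python3 st.py|tail -2
```

```text
tipfront scale(x from edge,y), z: [ -4.9 -16.2  46.2] F scale [-3.68 -0.28 -0.03]
corr rotvec [ 0.005  0.009 -0.002]
```

Emit:
carry_out(series=[0,0,0,-0.6,3,0,0.5,0,0,0,-0.6,3,0,0.5,0,0,0,-0.6,3,0,0.5,0,0,0,-0.6,3,0,0.5,0,0,0,-0.6,3,0,0.5,0,0,0,-0.6,3,0,0.5,0,0,0,-0.6,3,0,0.5,0,0,0,-0.6,3,0,0.5,0,0,0,-0.6,3,0,0.5,0,0,0,-0.6,3,0,0.5,0,0,0,-0.6,3,0,0.5,0,0,0,-0.6,3,0,0.5,0,0,0,-0.6,3,0,0.5,0,0,0,-0.6,3,0,0.5,0,0,0,-0.6,3,0,0.5,0,0,0,-0.6,3,0,0.5,0,0,0,-0.6,3,0,0.5,0,0,0,-0.6,3,0,0.5])

```text
time: 16.3
ee_pos: [606.9, -26.2, 95.7]
eef_rot: [-1.62, -2.007, -0.561]
force: [1.3, -4.5, 0.0]
opening: 42.8
```

```bash
python3 st.py|tail -2; python3 car2.py scene9.png
```

```text
tipfront scale(x from edge,y), z: [ 55.3 -16.8  46.2] F scale [-4.66 -0.4   0.01]
corr rotvec [ 0.005  0.009 -0.002]
upper side rect (from edge) [108.8 -13.6 113.  102.9   0.4] 1231 Z 91.1977954792776 x range [ 54.77542877 164.17244873]
```

View pics/scene9.png

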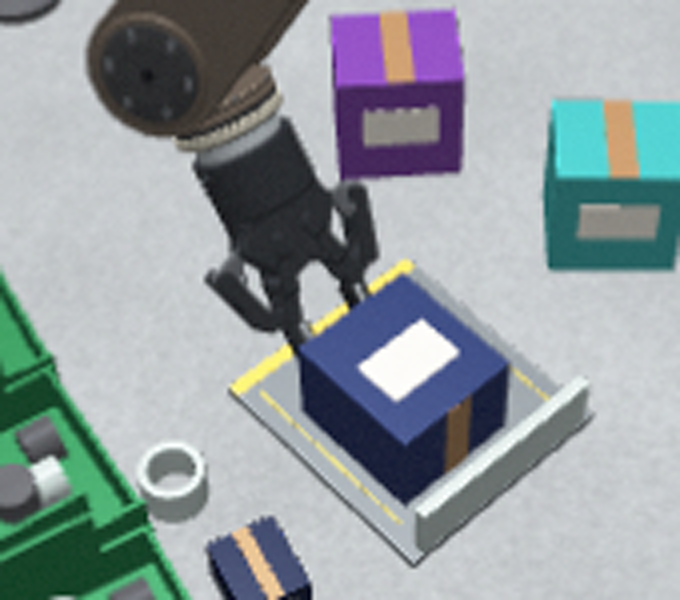

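Emit:
carry_out(series=[0,0,0,-0.6,3,0,0.5,0,0,0,-0.6,3,0,0.5,0,0,0,-0.6,3,0,0.5,0,0,0,-0.6,3,0,0.5,0,0,0,-0.5,2.5,0,0.5,0,0,0,-0.3,1.5,0,0.5,0,0,0,-0.2,1,0,0.5])

```text
time: 17.05
ee_pos: [603.1, -7.2, 95.8]
eef_rot: [-1.619, -2.007, -0.56]
force: [0.3, -3.6, -0.1]
opening: 42.8
```

```bash
python3 st.py|tail -2
```

```text
tipfront scale(x from edge,y), z: [ 74.7 -16.9  46.3] F scale [-3.62  0.48 -0.06]
corr rotvec [ 0.005  0.009 -0.003]
```

Emit:
carry_out(series=[0,0,0,-0.2,1,0,0.5,0,0,0,-0.2,0.9,0,0.5,0,0,0,-0.2,0.8,0,0.5])

```text
time: 17.35
ee_pos: [602.5, -4.3, 95.7]
eef_rot: [-1.619, -2.007, -0.56]
force: [0.9, -3.6, -1.2]
opening: 42.6
```

```bash
python3 st.py|tail -2
```

```text
tipfront scale(x from edge,y), z: [ 77.6 -16.9  46.2] F scale [-3.68 -0.13 -1.16]
corr rotvec [ 0.005  0.009 -0.003]
```

Emit:
carry_out(series=[0,0,0,-0.2,0.8,0,0.5,0,0,0,-0.2,0.7,0,0.5])

```text
time: 17.55
ee_pos: [602.1, -2.8, 95.7]
eef_rot: [-1.62, -2.007, -0.561]
force: [0.5, -3.1, 0.0]
opening: 43.0
```

```bash
python3 st.py|tail -2
```

```text
tipfront scale(x from edge,y), z: [ 79.2 -16.9  46.2] F scale [-3.15  0.2   0.  ]
corr rotvec [ 0.005  0.009 -0.003]
```

Emit:
carry_out(series=[0,0,0,-0.2,0.7,0,0.5,0,0,0,-0.1,0.6,0,0.5])

```text
time: 17.75
ee_pos: [601.8, -1.5, 95.7]
eef_rot: [-1.62, -2.007, -0.561]
force: [1.2, -3.4, -0.4]
opening: 42.9
```

```bash
python3 st.py|tail -2
```

```text
tipfront scale(x from edge,y), z: [ 80.6 -16.8  46.2] F scale [-3.57 -0.48 -0.36]
corr rotvec [ 0.005  0.009 -0.002]
```

Emit:
carry_out(series=[0,0,0,-0.1,0.6,0,0.5,0,0,0,-0.1,0.6,0,0.5])

```text
time: 17.95
ee_pos: [601.6, -0.4, 95.7]
eef_rot: [-1.62, -2.008, -0.56]
force: [0.3, -9.5, 1.5]
opening: 42.8
```

```bash
python3 st.py|tail -2
```

```text
tipfront scale(x from edge,y), z: [ 81.7 -16.9  46.2] F scale [-9.34  1.61  1.47]
corr rotvec [ 0.005  0.009 -0.003]
```

Emit:
carry_out(series=[0,0,0,-0.1,0.6,0,0.5])

```text
time: 18.05
ee_pos: [601.6, -0.3, 95.8]
eef_rot: [-1.621, -2.009, -0.56]
force: [-1.0, -9.8, 2.1]
opening: 42.8
```

```bash
python3 st.py|tail -2
```

```text
tipfront scale(x from edge,y), z: [ 81.7 -16.9  46.2] F scale [-9.41  2.96  2.15]
corr rotvec [ 0.006  0.01  -0.003]
```

Emit:
carry_out(series=[0,0,0,-0.1,0.75,0,0.5,0,0,0,-0.1,0.75,0,0.5])

```text
time: 18.25
ee_pos: [601.5, -0.2, 95.9]
eef_rot: [-1.622, -2.011, -0.559]
force: [-0.2, -11.2, 1.6]
opening: 42.8
```

```bash
python3 st.py|tail -2
```

```text
tipfront scale(x from edge,y), z: [ 81.7 -16.9  46.2] F scale [-10.91   2.53   1.59]
corr rotvec [ 0.008  0.011 -0.002]
```

Emit:
carry_out(series=[0,0,0,-0.15,0.8,0,0.5,0,0,0,-0.15,0.8,0,0.5,0,0,0,-0.15,0.8,0,0.5])

```text
time: 18.55
ee_pos: [601.4, -0.0, 96.1]
eef_rot: [-1.625, -2.014, -0.558]
force: [-0.8, -9.2, 0.9]
opening: 42.6
```

```bash
python3 st.py|tail -2
```

```text
tipfront scale(x from edge,y), z: [ 81.7 -16.9  46.2] F scale [-8.82  2.69  0.86]
corr rotvec [ 0.012  0.013 -0.002]
```

Emit:
carry_out(series=[0.002,0.001,0,-0.2,0.9,0,0.5,0.002,0.001,0,-0.2,0.9,0,0.5])

```text
time: 18.75
ee_pos: [601.3, -0.0, 96.1]
eef_rot: [-1.625, -2.013, -0.558]
force: [-0.1, -11.5, -0.7]
opening: 43.1
```

```bash
python3 st.py|tail -2
```

```text
tipfront scale(x from edge,y), z: [ 81.7 -16.9  46.2] F scale [-11.22   2.45  -0.66]
corr rotvec [ 0.011  0.013 -0.001]
```

Emit:
carry_out(series=[0.002,0.001,0,-0.2,0.95,0,0.5,0.002,0.001,0,-0.2,0.95,0,0.5,0.002,0.001,0,-0.2,0.95,0,0.5])

```text
time: 19.05
ee_pos: [601.3, -0.1, 96.0]
eef_rot: [-1.625, -2.012, -0.559]
force: [-0.1, -10.6, 0.6]
opening: 42.6
```

```bash
python3 st.py|tail -2
```

```text
tipfront scale(x from edge,y), z: [ 81.7 -16.9  46.2] F scale [-10.38   2.26   0.62]
corr rotvec [ 0.01   0.012 -0.001]
```

Emit:
carry_out(series=[0.002,0.001,0,-0.2,1.1,0,0.5,0.002,0.001,0,-0.2,1.1,0,0.5,0.002,0.001,0,-0.2,1.1,0,0.5])

```text
time: 19.35
ee_pos: [601.3, -0.1, 96.0]
eef_rot: [-1.626, -2.011, -0.56]
force: [0.9, -12.7, 1.0]
opening: 42.4
```

```bash
python3 st.py|tail -2
```

```text
tipfront scale(x from edge,y), z: [ 81.8 -16.9  46.2] F scale [-12.61   1.76   1.01]
corr rotvec [0.01  0.012 0.   ]
```

Steady at about 12 N; I hold this for more than a full second.

Emit:
carry_out(series=[0.002,0.001,0,-0.2,1.05,0,0.5,0.002,0.001,0,-0.2,1.05,0,0.5,0.002,0.001,0,-0.2,1.05,0,0.5,0.002,0.001,0,-0.2,1.05,0,0.5,0.002,0.001,0,-0.2,1.05,0,0.5])

```text
time: 19.85
ee_pos: [601.1, -0.2, 96.0]
eef_rot: [-1.626, -2.009, -0.562]
force: [-0.6, -12.2, 2.1]
opening: 42.8
```

```bash
python3 st.py|tail -2
```

```text
tipfront scale(x from edge,y), z: [ 81.8 -16.8  46.2] F scale [-11.81   3.08   2.09]
corr rotvec [0.008 0.012 0.001]
```

Emit:
carry_out(series=[0.002,0.001,0,-0.2,1.05,0,0.5,0.002,0.001,0,-0.2,1.05,0,0.5,0.002,0.001,0,-0.2,1.05,0,0.5,0.002,0.001,0,-0.2,1.05,0,0.5,0.002,0.001,0,-0.2,1.05,0,0.5])

```text
time: 20.35
ee_pos: [601.0, -0.2, 95.9]
eef_rot: [-1.627, -2.008, -0.563]
force: [-1.1, -11.1, 0.7]
opening: 42.6
```

```bash
python3 st.py|tail -2
```

```text
tipfront scale(x from edge,y), z: [ 81.8 -16.8  46.2] F scale [-10.62   3.35   0.65]
corr rotvec [0.007 0.012 0.002]
```

Emit:
carry_out(series=[0.002,0.001,0,-0.3,1.1,0,0.5,0.002,0.001,0,-0.3,1.1,0,0.5,0.002,0.001,0,-0.3,1.1,0,0.5,0.002,0.001,0,-0.3,1.1,0,0.5,0.002,0.001,0,-0.3,1.1,0,0.5])

```text
time: 20.85
ee_pos: [600.9, -0.2, 95.9]
eef_rot: [-1.628, -2.007, -0.565]
force: [1.2, -12.2, 0.7]
opening: 42.9
```

```bash
python3 st.py|tail -2
```

```text
tipfront scale(x from edge,y), z: [ 81.8 -16.7  46.3] F scale [-12.22   1.39   0.72]
corr rotvec [0.007 0.013 0.004]
```

Emit:
carry_out(series=[0.002,0.001,0,-0.3,1.1,0,0.5,0.002,0.001,0,-0.3,1.1,0,0.5,0.002,0.001,0,-0.3,1.1,0,0.5,0.002,0.001,0,-0.3,1.1,0,0.5,0.002,0.001,0,-0.3,1.1,0,0.5])

```text
time: 21.35
ee_pos: [600.7, -0.3, 96.0]
eef_rot: [-1.629, -2.007, -0.567]
force: [-0.2, -12.2, 0.5]
opening: 42.6
```

```bash
python3 st.py|tail -2
```

```text
tipfront scale(x from edge,y), z: [ 81.8 -16.7  46.3] F scale [-11.93   2.67   0.49]
corr rotvec [0.006 0.015 0.005]
```

Held at about 12 N for more than 2 s. Now I let go, straight back along the scale's x, then up.

Emit:
carry_out(series=[0,0,0,0.4,-2,0,0.5,0,0,0,1,-5,0,0.5,0,0,0,3,-15,0,0.5,0,0,0,6,-30,0,0.5,0,0,0,8,-40,10,0.5,0,0,0,8,-40,35,0.5,0,0,0,0,-20,45,0.5,0,0,0,0,-40,40,0.5,0,0,0,0,-40,20,0.5,0,0,0,0,-20,0,0.5,0,0,0,0,0,0,0.5])

```text
time: 22.45
ee_pos: [623.7, -258.1, 243.5]
eef_rot: [-1.627, -2.001, -0.561]
force: [-0.1, -0.1, -1.3]
opening: 42.9
```

```bash
python3 st.py|tail -2; python3 car2.py scene10.png
python3 - <<'E'
from h import *
from st import xs,ys
im,d=robot.get_image('top'); save('top10.png',im); c=cal('top'); P=cloud(c,d)
E=np.array([591.0,-33.6,12]); X=(P-E)@xs; Y=(P-E)@ys; Z=P[...,2]
t=(Z>85)&(Z<98)&(X>-60)&(X<200)&(np.abs(Y)<90); Q=np.stack([X[t],Y[t]],-1).astype(np.float32)
print(np.round(cv2.minAreaRect(Q)[0]+cv2.minAreaRect(Q)[1]+(cv2.minAreaRect(Q)[2],),1),np.median(Z[t]))
z0=np.load('pics/top0.npz'); df=np.abs(im.astype(int)-z0['im']).max(2)
save('diff.png',np.repeat((np.clip(df*3,0,255)).astype(np.uint8)[...,None],3,2))
E
```

```text
tipfront scale(x from edge,y), z: [-175.    14.3  194. ] F scale [-0.06  0.07 -1.3 ]
corr rotvec [0.005 0.006 0.004]
upper side rect (from edge) [135.  -14.2 103.3 112.5  89.2] 1261 Z 91.10820594829534 x range [ 81.58432159 190.13800049]
[ 1.344e+02 -1.450e+01  1.100e+02  1.007e+02  1.000e-01] 91.25902547187957
```

View pics/scene10.png

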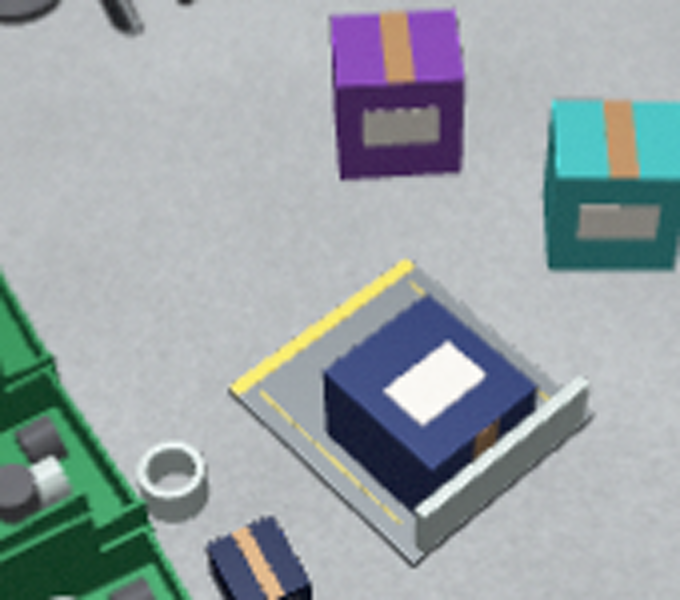

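View pics/top10.png

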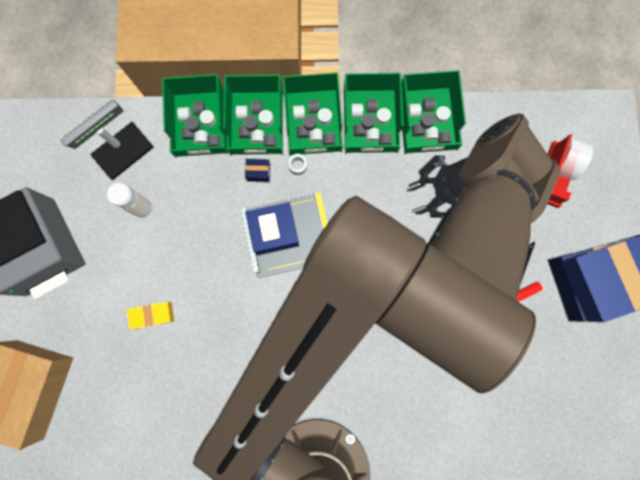

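View pics/diff.png

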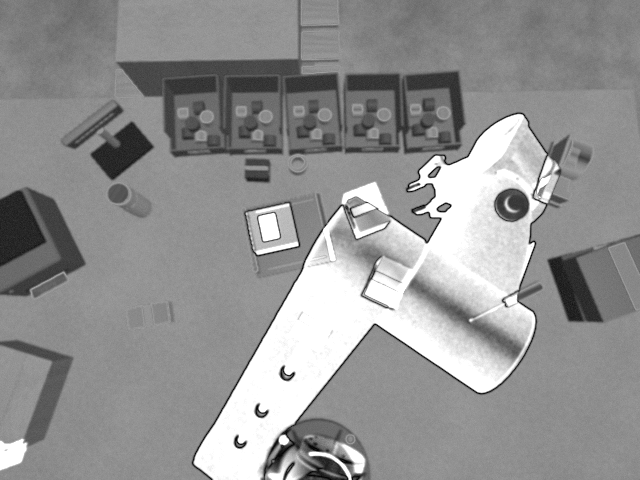

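```bash
python3 -c "
from station import robot
print(robot.close_job())"
```

```text
the job is handed in; nothing more can be done
None
```

The job is done and handed in at about 22.5 s of the 64 s allowed. The dark-blue carton lies on its side on the scale deck, with its lid end against the steel fence.

- **Sliding:** I pushed the carton low with two half-open fingers, and it squared up against the yellow edge (within about 0.3°). The reading rose to about 10 N as it met the edge.
- **Tipping:** My first push high up jammed, at about 14 N in total. Following the arc about the edge freed it, and it went over on its own just past the balance point.
- **Pressing:** I pushed it along the deck at 3–5 N. I then pressed it against the fence for over 2 s, with readings between 10.6 and 12.6 N.

**Last checks:**
- Both cameras put the carton's centre 134–135 mm from the yellow edge (135 mm is home).
- Its upper side was about 91 mm above the bench (nominal 92 mm).
- The top camera had it square within 0.1°. The scene camera read 0.8° off, which is about its noise.
- Every force I read stayed under 15 N, but I read the force only at the end of each move.
- The arm is clear of everything. The bystanders and look-alikes I could see had not moved. The arm hid the flange and part of the screwdriver in the last top picture, so I did not check those.

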